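# Put the glassware into its own packing trays

### The job

The four capped glass pieces stand in the wrong packing trays. Move each one to the middle of the tray that suits its outline (wide round jar: big round tray; slim round bottle: small round tray; square bottle: square tray; flat flask: oblong tray), upright, one piece per tray, using the free black rubber mat to park a piece on the way. It is glass: set it down gently without letting it drop or fall over, put it only in trays or on the mat and never on the bare bench, and leave the loose roll of tape where it lies.

Things in the scene. Friction and masses are not known exactly. Their poses are not given: they have to be found in the camera images.
- jar: Amber glass with a black cap, like the other three pieces; loose, stands upright. Origin: centre of its underside, z up. Wide round jar: diameter 56, straight sides up to 68, cap diameter 53, total height 85 mm.
- slim_bottle: Amber glass with a black cap, like the other three pieces; loose, stands upright. Origin: centre of its underside, z up. Slim round bottle: diameter 36, straight sides up to 72, cap diameter 22, total height 98 mm.
- square_bottle: Amber glass with a black cap, like the other three pieces; loose, stands upright. Origin: centre of its underside, z up. Square bottle: 46 x 46 mm, sides along its x and y axes, straight up to 68, round cap diameter 26, total height 92 mm.
- flask: Amber glass with a black cap, like the other three pieces; loose, stands upright. Origin: centre of its underside, z up. Flat flask: 60 mm along its x axis, 32 mm along its y axis, straight sides up to 69, round cap diameter 22, total height 94 mm.
- tray_big_round: Fixed to the bench, low off-white moulded-paper packing tray with an open top: floor 8 mm thick, rim 18 mm high over the bench, walls 6 mm. Origin: centre of its underside, at bench height; z up. Big round tray, 104 mm inside and 116 mm outside diameter; the jar belongs in it.
- tray_small_round: Fixed to the bench, low off-white moulded-paper packing tray with an open top: floor 8 mm thick, rim 18 mm high over the bench, walls 6 mm. Origin: centre of its underside, at bench height; z up. Small round tray, 80 mm inside and 92 mm outside diameter; the slim bottle belongs in it.
- tray_square: Fixed to the bench, low off-white moulded-paper packing tray with an open top: floor 8 mm thick, rim 18 mm high over the bench, walls 6 mm. Origin: centre of its underside, at bench height; z up. Square tray, 88 x 88 mm inside, 100 x 100 mm outside, sides along its x and y axes; the square bottle belongs in it.
- tray_oblong: Fixed to the bench, low off-white moulded-paper packing tray with an open top: floor 8 mm thick, rim 18 mm high over the bench, walls 6 mm. Origin: centre of its underside, at bench height; z up. Oblong tray, inside 76 mm along its x axis and 124 mm along its y axis (outside 88 x 136); the flask belongs in it, either way round.
- mat: Flat black rubber mat, 110 x 110 mm, 8 mm thick, fixed to the bench, empty at the start: the parking place. Origin: centre of its underside, at bench height; its top is 8 mm higher.
- tape_roll: Small loose roll of clear tape lying flat on the bench, diameter 54 mm, 19 mm high; leave it alone. Origin: centre of its underside.

How it is judged:
On the way:
1. one of the glass pieces is parked on the rubber mat, upright and let go (((horizontal distance between jar and mat below 0.05 m and z of jar in the frame of mat between 0.005 and 0.0115 m and angle between jar's own z axis and vertical below 0.1 rad and linear speed of jar below 0.03 m/s and contact force between jar and the fingers below 0.1 N) or (horizontal distance between slim_bottle and mat below 0.05 m and z of slim_bottle in the frame of mat between 0.005 and 0.0115 m and angle between slim_bottle's own z axis and vertical below 0.1 rad and linear speed of slim_bottle below 0.03 m/s and contact force between slim_bottle and the fingers below 0.1 N) or (horizontal distance between square_bottle and mat below 0.05 m and z of square_bottle in the frame of mat between 0.005 and 0.0115 m and angle between square_bottle's own z axis and vertical below 0.1 rad and linear speed of square_bottle below 0.03 m/s and contact force between square_bottle and the fingers below 0.1 N) or (horizontal distance between flask and mat below 0.05 m and z of flask in the frame of mat between 0.005 and 0.0115 m and angle between flask's own z axis and vertical below 0.1 rad and linear speed of flask below 0.03 m/s and contact force between flask and the fingers below 0.1 N))), for 0.2 s.
At the end, for the whole second after the job is handed in: Each glass piece stands upright (within 0.1 rad) and at rest on the floor of its own tray, its centre within 15 mm of the tray's centre: jar in the big round, slim bottle in the small round, square bottle in the square, flask in the oblong tray (horizontal distance between jar and tray_big_round below 0.015 m and z of jar in the frame of tray_big_round between 0.005 and 0.0115 m and angle between each of jar, slim_bottle, square_bottle, flask's own z axis and vertical below 0.1 rad and linear speed of each of jar, slim_bottle, square_bottle, flask below 0.03 m/s and horizontal distance between slim_bottle and tray_small_round below 0.015 m and z of slim_bottle in the frame of tray_small_round between 0.005 and 0.0115 m and horizontal distance between square_bottle and tray_square below 0.015 m and z of square_bottle in the frame of tray_square between 0.005 and 0.0115 m and horizontal distance between flask and tray_oblong below 0.015 m and z of flask in the frame of tray_oblong between 0.005 and 0.0115 m); the robot touches nothing.
It fails at once if a glass piece is set on the bare bench (its underside below 4 mm) (height (world z) of any of jar, slim_bottle, square_bottle, flask below 0.004 m).
It fails at once if a glass piece tips by more than 0.6 rad (angle between any of jar, slim_bottle, square_bottle, flask's own z axis and vertical above 0.6 rad).
It fails at once if a glass piece drops or is knocked (faster than 0.45 m/s while not held, a fall of about 10 mm) ((linear speed of jar above 0.45 m/s and contact force between jar and the fingers below 0.1 N) or (linear speed of slim_bottle above 0.45 m/s and contact force between slim_bottle and the fingers below 0.1 N) or (linear speed of square_bottle above 0.45 m/s and contact force between square_bottle and the fingers below 0.1 N) or (linear speed of flask above 0.45 m/s and contact force between flask and the fingers below 0.1 N)).
It fails at once if the roll of tape is moved by more than 30 mm (distance of tape_roll from where it was at the start of the episode above 0.03 m).
It also fails if it takes over 144 s, if anything falls off the work surface, if the arm or the gripper's body presses on something with over 40 N, if the wrist force passes 120 N, or if a joint passes its speed limit or range.

### The arm

A 6-joint arm with a two-finger parallel gripper is mounted at the origin on the work surface. World frame = base frame: x ahead of the robot, y to its left, z up, the work surface at z = 0. Lengths are in m, angles in rad, forces in N, time in s.
With the tool pointing down it reaches from about 0.325 to 0.85 m from the base axis. Payload 15.5 kg.
Tool frame: the origin (TCP) lies midway between the tips of the shut fingers; the grasp point (between the pads) lies 19 mm behind it (robot.pinch_z is the distance from the TCP to the grasp point, in m); z points along the fingers, y is the line along which they close (so a half turn about z gives the same grasp; the last joint's range is limited). The gripper opens to 91 mm and grips with 3 to 60 N. Pads are 32 mm wide; open, the fingers measure 118 mm over their backs; the gripper's body (76 mm by 178 mm) begins 60 mm behind the grasp point.
Start: joints at [-1.419, 0.494, 1.345, -0, 1.302, -0.096], TCP at [0.153, -0.606, 0.214] pointing down, gripper open.
Joint ranges: [-2.91, 2.91], [-0.82, 2.16], [0.22, 2.67], [-1.22, 4.37], [0.12, 2.79], [-3.08, 3.08]. Speed limits (rad/s): [1.89, 1.89, 2.57, 3.01, 3.01, 3.01].

### API

Orientations are given as a unit quaternion [x, y, z, w].
In Python, from plant import robot, camrig, hand_in gives the robot as it stands (robot), with the cameras (camrig) and the job as plain functions.
- The arm moves only by the tool move_tool, called after "Request:" as name(argument=value, ...) on one line, values as JSON. Schema: {"type":"object","properties":{"plan":{"type":"object","properties":{"offsets":{"type":"array","items":{"type":"array","items":{"type":"number"},"minItems":7,"maxItems":7},"minItems":1,"maxItems":12}},"additionalProperties":false,"required":["offsets"]},"grip_force":{"type":"number"},"only":{"type":"string"},"quiet":{"type":"boolean"},"lines":{"type":"string"}},"required":["plan"],"additionalProperties":false}. plan is an object whose key "offsets" holds a list of rows, 1 to 12 of them, each of 7 numbers: dx, dy, dz in m, then a rotation vector rx, ry, rz in rad, then the finger opening in m; each row shifts and turns the commanded pose from where the row before left it, along the tool's axes as they then stand; what a row does not reach is not made up. A row lasts 1/10 s, in which the tool goes at most 0.05 m and 0.15 rad, less where a joint would pass 70% of its speed; a pose out of reach is approached as far as the arm can. The fingers move at their own pace and stop on an object; grip_force is the grip in N (left out, the last holds). Time passes only in rows, so rows that do not move let the fingers close. The tool returns the time, the measured TCP pose, the force, the opening and the grip force at its end. only (a regular expression) keeps the lines of the reply that match it, lines (a string "A,B") keeps lines A to B, and quiet returns only ok. Input that does not fit is refused with a message, and nothing moves.
- robot.state(): the state, without advancing time (a new reading comes with each control period).
- camrig.grab_frame(name): name is "side" or "top" or "wrist"; returns the picture (420x560x3 uint8, blue, green, red); there is no depth.
- camrig.get_calibration(name): a dict with "fx", "fy", "cx", "cy" (pixels), "origin" and "rotation" of the camera in the world. Camera axes: x right, y down, z forward; pixel columns grow to the right and rows downward; lengths in m; the calibration is good to about 2 mm. A picture is of the moment at which its call begins: read the wrist's pose just before it. get_calibration takes no time and is no camera call; for the wrist camera it gives the pose at the moment of the call.
- hand_in(): hands the job in; it is judged then, once.
The state is a dict: "time": time; "joints": joint angles; "joint_velocities": joint speeds; "joint_torque": joint torques, N m; "tool_pos": TCP position; "eef_rot": TCP orientation; "contact_force": force on the tool from outside, world axes, zero at the start; "moment": the same for the moment, N m; "grip_width": finger opening in m; "grasp_force": force on a finger pad.
Only numpy, scipy, OpenCV 4.12 (cv2) and the standard library are available. Lean on these libraries where they do the work, as an engineer would, in place of code of your own. Each camera call takes 0.05 s, during which the arm holds its last target. There are 200 camera calls.

## Working session

There is one attempt and no reset: what is moved stays moved. The work goes in short steps, Python scripts to look and compute and a tool call to move; the robot and the scene stay as the last step left them, time stands still between calls to the robot, and variables do not carry over. Pictures are saved under pics/ and viewed, at most 14 in all, crops included, and the job is handed in when it is done.

```bash
ls; mkdir -p pics
```

Run:
```python
from plant import robot, camrig, hand_in
import cv2
for n in("top","side"):
    cv2.imwrite(f"pics/{n}0.png",camrig.grab_frame(n)); c=camrig.get_calibration(n); print(n,c)
s=robot.state();print(s["tool_pos"],s["eef_rot"],s["time"],robot.pinch_z)
```

```text
pics
plant.py
top {'fx': 451.50398061909783, 'fy': 451.50398061909783, 'cx': 277.0115430103137, 'cy': 201.80678756487657, 'origin': array([ 0.40201124, -0.00493602,  0.93746927]), 'rotation': array([ 0.71285613, -0.6967222 ,  0.05934468, -0.05378219])}
side {'fx': 425.8844531163981, 'fy': 425.8844531163981, 'cx': 281.6460539840585, 'cy': 210.12491559508956, 'origin': array([0.52640812, 0.64749418, 0.79064104]), 'rotation': array([-0.0199293 ,  0.93623689, -0.35055259,  0.01327351])}
[ 0.15262797 -0.60570716  0.21338554] [ 9.92394917e-01  1.23093507e-01 -2.43066416e-05 -5.62419402e-04] 0.1 0.0188
```

View pics/top0.png

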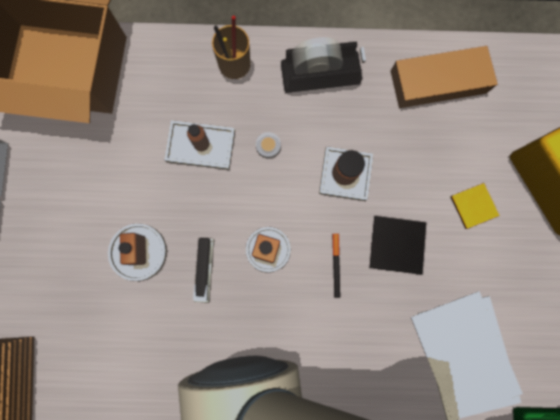

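View pics/side0.png

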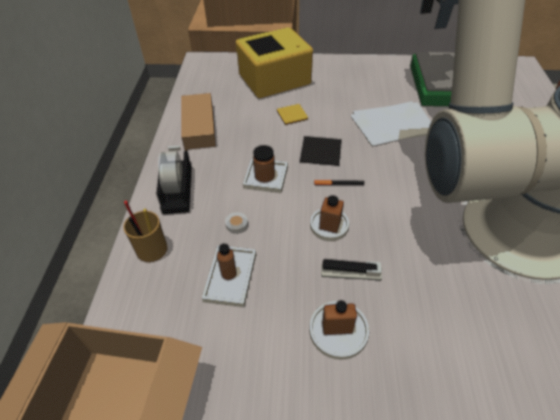

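The top view shows the slim bottle in the oblong tray (200,145), the jar in the square tray (347,173), the square bottle in the small round tray (267,250) and the flask in the big round tray (137,252). The mat is free at (398,245) and the tape is at (268,145). The side view agrees with this.

Create h.py:
```python
import numpy as np, cv2
from scipy.spatial.transform import Rotation as R
def ray(c,u,v):
    d=R.from_quat(c["rotation"]).apply([(u-c["cx"])/c["fx"],(v-c["cy"])/c["fy"],1.0]); return np.array(c["origin"]),d
def onz(c,u,v,z):
    o,d=ray(c,u,v); return o+d*(z-o[2])/d[2]
def tri(c1,p1,c2,p2):
    A=np.zeros((3,3));b=np.zeros(3);L=[ray(c1,*p1),ray(c2,*p2)]
    for o,d in L:
        d=d/np.linalg.norm(d);P=np.eye(3)-np.outer(d,d);A+=P;b+=P@o
    x=np.linalg.solve(A,b); o,d=L[0]; d=d/np.linalg.norm(d)
    return x,np.linalg.norm(np.cross(x-o,d))
```

Run:
```python
from plant import robot, camrig, hand_in
from h import *
ct,cs=[camrig.get_calibration(n) for n in("top","side")]
t=cv2.imread("pics/top0.png");s=cv2.imread("pics/side0.png")
def blobs(img,roi,thr):
    x0,y0,x1,y1=roi; g=img[y0:y1,x0:x1].max(2); m=(g<thr).astype(np.uint8)
    n,l,st,ce=cv2.connectedComponentsWithStats(m); i=1+np.argmax(st[1:,4]); return ce[i]+[x0,y0],st[i]
T=dict(flask=(115,232,150,270),slim=(182,118,212,155),square=(252,232,284,268),jar=(330,145,368,190),mat=(365,210,432,280))
S=dict(flask=(320,295,362,340),slim=(212,238,240,282),square=(315,192,348,236),jar=(248,142,280,185),mat=(295,130,348,170))
for k in T:
    a,sa=blobs(t,T[k],60);b,sb=blobs(s,S[k],60); print(k,a.round(1),sa[2:],b.round(1),sb[2:],*[np.round(q,4) for q in tri(ct,a,cs,b)])
# trays: white
hsv=cv2.cvtColor(t,cv2.COLOR_BGR2HSV)
for p in[(60,320),(225,250),(300,200)]: print("bench",hsv[p[1],p[0]] if p[0]<560 else 0)
for row,x0,x1 in((252,104,172),(250,242,295),(160,160,240),(190,314,378)): print(row,[(int(a),int(b)) for a,b in hsv[row,x0:x1,1:]])
m=np.hstack([cv2.resize(t[110:290,100:300],None,fx=3,fy=3,interpolation=2)]);cv2.imwrite("pics/c1.png",m)
```

```text
flask [124.8 247.6] [10  8 68] [340.7 306.8] [11 12 99] [0.4452 0.27   0.0959] 0.0003
slim [194.1 130.4] [ 9 10 68] [223.9 249.4] [10 11 81] [0.673  0.1531 0.0979] 0.0003Traceback (most recent call last):
  File "<stdin>", line 11, in <module>
  File "<stdin>", line 7, in blobs
    return _wrapfunc(a, 'argmax', axis=axis, out=out, **kwds)
    return bound(*args, **kwds)
ValueError: attempt to get argmax of an empty sequence
```

Run:
```python
from plant import robot, camrig, hand_in
from h import *
ct,cs=[camrig.get_calibration(n) for n in("top","side")]
t=cv2.imread("pics/top0.png");s=cv2.imread("pics/side0.png")
def blobs(img,roi,thr):
    x0,y0,x1,y1=roi; g=img[y0:y1,x0:x1].max(2); m=(g<thr).astype(np.uint8)
    n,l,st,ce=cv2.connectedComponentsWithStats(m); i=1+np.argmax(st[1:,4]); return ce[i]+[x0,y0],st[i]
T=dict(flask=(115,232,150,270),slim=(182,118,212,155),square=(252,232,284,268),jar=(330,145,368,190),mat=(365,210,432,280))
S=dict(flask=(320,295,362,340),slim=(212,238,240,282),square=(315,192,348,236),jar=(248,142,280,185),mat=(295,130,348,170))
for k in T:
  for th in(60,80):
   try:
    a,sa=blobs(t,T[k],th);b,sb=blobs(s,S[k],th); print(k,a.round(1),sa[2:],b.round(1),sb[2:],*[np.round(q,4) for q in tri(ct,a,cs,b)])
   except ValueError: pass
hsv=cv2.cvtColor(t,cv2.COLOR_BGR2HSV)
for row,x0,x1 in((252,104,172),(250,242,295),(160,160,240),(190,314,378)): print(row,[(int(a),int(b)) for a,b in hsv[row,x0:x1,1:]])
cv2.imwrite("pics/c1.png",cv2.resize(t[110:290,100:300],None,fx=3,fy=3,interpolation=2))
```

```text
flask [124.8 247.6] [10  8 68] [340.7 306.8] [11 12 99] [0.4452 0.27   0.0959] 0.0003
flask [140.4 249.7] [  9  29 221] [337.7 325.9] [ 32  18 412] [0.4446 0.2658 0.0115] 0.0018
slim [194.1 130.4] [ 9 10 68] [223.9 249.4] [10 11 81] [0.673  0.1531 0.0979] 0.0003
slim [201.4 143.7] [ 15  14 126] [227.9 268.9] [ 16  21 237] [0.6712 0.1504 0.0223] 0.0019
square [265.3 247.1] [11 11 98] [329.7 221.7] [ 22  20 305] [0.4545 0.0115 0.0239] 0.0021
jar [350.5 163.9] [ 26  25 495] [263.  153.5] [ 19  16 251] [ 0.6177 -0.1511  0.0852] 0.0
jar [348.2 167. ] [ 31  33 739] [264.3 171.4] [ 20  21 314] [ 0.6224 -0.1566  0.0206] 0.0049
mat [397.7 244.9] [  54   57 2611] [320.7 150.7] [ 40  28 923] [ 0.4685 -0.2627  0.0019] 0.0002
mat [397.7 244.8] [  56   58 2715] [320.6 150.8] [ 41  29 991] [ 0.4687 -0.2627  0.0014] 0.0002
252 [(20, 178), (20, 178), (16, 179), (7, 180), (4, 184), (10, 178), (7, 149), (4, 127), (10, 150), (13, 182), (14, 194), (14, 196), (16, 195), (15, 193), (11, 181), (5, 146), (39, 110), (71, 83), (70, 73), (63, 69), (51, 65), (45, 62), (53, 62), (62, 66), (88, 75), (117, 96), (13
[... 1919 characters left out ...]
(21, 183), (20, 183), (20, 182), (20, 180), (20, 170), (13, 159), (5, 166), (12, 184), (12, 189), (11, 189), (11, 191), (13, 191), (13, 189), (15, 188), (15, 191), (14, 195), (16, 196), (14, 195), (14, 196), (14, 195), (14, 195), (16, 197), (14, 197), (16, 197), (16, 197), (16, 197), (16, 197), (16, 196), (14, 195), (14, 195), (13, 193), (12, 192), (12, 193), (12, 192), (12, 192), (15, 193), (14, 195), (16, 196), (16, 196), (16, 197), (16, 197), (16, 197), (17, 198), (16, 197), (16, 197), (16, 197), (16, 197), (16, 196), (16, 197), (15, 191), (12, 174), (8, 163), (12, 173), (11, 183), (3, 174), (12, 170), (18, 172), (20, 175), (19, 174), (19, 175), (20, 176), (20, 176), (20, 175), (20, 176)]
```

View pics/c1.png

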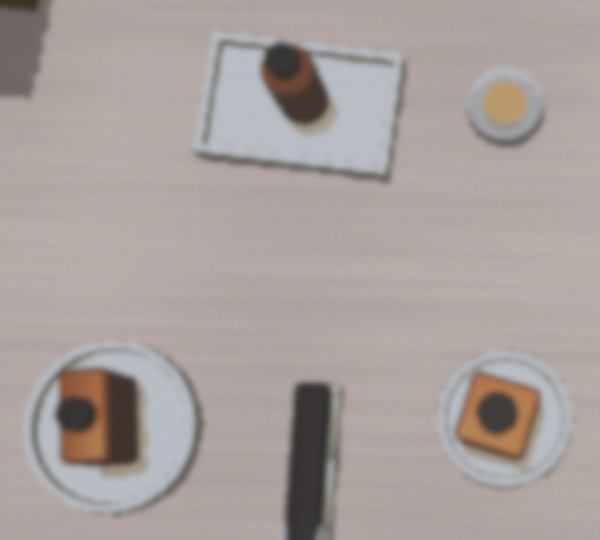

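The crop shows bluish-white trays on pinkish wood. The flask lies with its long side roughly along image vertical, and the square bottle is turned about 15°. I'll get rough tray centres from colour, then refine them with the wrist camera.

Add to h.py:
```python
def traymask(img):
    i=cv2.GaussianBlur(img,(3,3),0).astype(int); m=((i[...,0]-i[...,2]>0)&(i.max(2)>90)).astype(np.uint8)
    return m
def trays(c,img,lo=800,hi=1e9,z=.018):
    m=cv2.morphologyEx(traymask(img),cv2.MORPH_CLOSE,np.ones((3,3)))
    out=[]
    for k in cv2.findContours(m,cv2.RETR_EXTERNAL,cv2.CHAIN_APPROX_NONE)[0]:
        if not lo<cv2.contourArea(cv2.convexHull(k))<hi: continue
        P=np.array([onz(c,*q[0],z)[:2] for q in cv2.convexHull(k)],np.float32)*1000
        r=cv2.minAreaRect(P); out.append((k,np.round(r[0],1),np.round(r[1],1),round(r[2],1),cv2.boundingRect(k)))
    return out
```

Run:
```python
from plant import robot, camrig, hand_in
from h import *
t=cv2.imread("pics/top0.png");c=camrig.get_calibration("top")
for o in trays(c,t,800,6000): print(*o[1:])
w=camrig.get_calibration("wrist");s=robot.state();print(w)
E=R.from_quat(s["eef_rot"]);print(E.inv().apply(w["origin"]-s["tool_pos"]),(E.inv()*R.from_quat(w["rotation"])).as_matrix().round(3),E.as_matrix().round(3))
```

```text
[453.    6.1] [88.9 87.3] 46.2 (246, 227, 44, 45)
[441.7 272.1] [112.6 113.4] 1.3 (108, 224, 57, 57)
[ 615.4 -153.1] [98.9 99.8] 82.4 (320, 147, 53, 53)
[670.3 155.5] [135.2  88.3] 84.3 (165, 121, 69, 47)
{'fx': 358.51953534184673, 'fy': 358.51953534184673, 'cx': 283.4106931403635, 'cy': 209.65363936532592, 'origin': array([ 0.21747392, -0.58900276,  0.38457703]), 'rotation': array([ 0.78316968, -0.61023062, -0.07356286,  0.0940869 ])}
[ 0.06697743 -0.00054747 -0.17118494] [[ 0.    -0.971 -0.237]
 [ 1.    -0.     0.001]
 [-0.001 -0.237  0.971]] [[ 0.97   0.244 -0.   ]
 [ 0.244 -0.97   0.001]
 [ 0.    -0.001 -1.   ]]
```

Request:
move_tool(plan={"offsets": [[0,0,0,0,0,0.123,0.091],[0,0,0,0,0,0.123,0.091],[0.034,-0.034,0,0,0,0,0.091],[0.034,-0.034,0,0,0,0,0.091],[0.034,-0.034,0,0,0,0,0.091],[0.034,-0.034,0,0,0,0,0.091],[0.034,-0.034,0,0,0,0,0.091],[0.034,-0.034,0,0,0,0,0.091],[0.034,-0.034,0,0,0,0,0.091],[0.034,-0.034,0,0,0,0,0.091]]}, grip_force=30)

```text
time: 1.1
tool_pos: [0.4255, -0.3322, 0.2138]
eef_rot: [1.0, 0.0, -0.0, -0.0]
contact_force: [0.7, -0.7, 0.0]
grip_width: 0.0909
grasp_force: 0.0
```

Create st.py:
```python
from plant import robot, camrig, hand_in
from h import *
import sys
s=robot.state();E=R.from_quat(s["eef_rot"]).as_matrix()
print("t",round(s["time"],1),"pos",np.round(s["tool_pos"],4),"yaw",round(float(np.arctan2(E[1,0],E[0,0])),4),"down",E[:,2].round(4),"w",round(s["grip_width"],4),"F",round(s["grasp_force"],1))
if len(sys.argv)>1:
    g=[float(a) for a in sys.argv[1:4]]; print("need tool",(E.T@(np.array(g)-s["tool_pos"])).round(4))
```

```bash
python3 st.py 0.618 -0.151 0.21; python3 -c "
from plant import robot, camrig, hand_in
from h import *
c=camrig.get_calibration('top')
print(onz(c,265.3,247.1,.097),onz(c,397.7,244.9,.008))"
```

```text
t 1.1 pos [ 0.4255 -0.3322  0.2138] yaw 0.0007 down [-1.e-04  1.e-04 -1.e+00] w 0.0909 F 0.0
need tool [ 0.1926 -0.181   0.0038]
[0.45224372 0.00978193 0.097     ] [ 0.4682626  -0.26102995  0.008     ]
```

Request:
move_tool(plan={"offsets": [[0.034,-0.034,0,0,0,0,0.091],[0.034,-0.034,0,0,0,0,0.091],[0.034,-0.034,0,0,0,0,0.091],[0.034,-0.034,0,0,0,0,0.091],[0.034,-0.034,0,0,0,0,0.091],[0.022,-0.011,0,0,0,0,0.091],[0,0,0,0,0,0,0.091],[0,0,0,0,0,0,0.091]]}, quiet=true)

```text
ok
```

Create look.py:
```python
from plant import robot, camrig, hand_in
from h import *
import sys
c=camrig.get_calibration("wrist");im=camrig.grab_frame("wrist");cv2.imwrite(f"pics/{sys.argv[1]}.png",im)
for o in trays(c,im,5000): print("tray",*o[1:])
i=im.astype(int)
def rect(m,z,name):
    ks=cv2.findContours(m.astype(np.uint8),cv2.RETR_EXTERNAL,cv2.CHAIN_APPROX_NONE)[0]
    for k in ks:
        if cv2.contourArea(k)<250: continue
        P=np.array([onz(c,*q[0],z)[:2] for q in k],np.float32)*1000; r=cv2.minAreaRect(P)
        print(name,np.round(r[0],1),np.round(r[1],1),round(r[2],1),cv2.boundingRect(k))
zc=float(sys.argv[2]); rect(im.max(2)<80,zc,"cap")
hsv=cv2.cvtColor(im,cv2.COLOR_BGR2HSV); rect((hsv[...,1]>110)&(hsv[...,0]<20)&(hsv[...,2]>50),float(sys.argv[3]),"amber")
```

```bash
python3 st.py 0.618 -0.151 0.037; python3 look.py w1 .093 .076
```

```text
t 1.9 pos [ 0.6161 -0.1524  0.2134] yaw 0.0017 down [-1.e-03  2.e-04 -1.e+00] w 0.0912 F 0.0
need tool [ 0.0021 -0.0014  0.1764]
cap [ 500.1 -148.4] [198.1 546.1] 0.1 (0, 224, 560, 196)
cap [ 620.  -151.8] [51.8 52.3] 44.9 (252, 168, 63, 63)
cap [ 758.9 -295.9] [ 22.2 115. ] 0.1 (402, 0, 158, 34)
amber [ 502.7 -136.4] [11.4 34. ] 89.7 (261, 300, 13, 33)
amber [ 637.8 -152.4] [53.4 28.9] 88.2 (253, 159, 62, 35)
amber [ 763.3 -304.3] [ 23.5 121.7] 0.1 (402, 0, 158, 34)
```

View pics/w1.png

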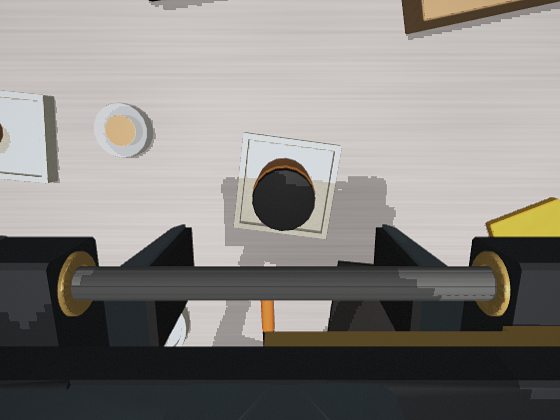

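The wrist view shows the jar cap at (283,199), which is (0.620,-0.152) with a diameter of 52 mm as expected. I'm grasping it now.

Request:
move_tool(plan={"offsets": [[0.003,0,0.04,0,0,0,0.091],[0,0,0.04,0,0,0,0.091],[0,0,0.04,0,0,0,0.091],[0,0,0.04,0,0,0,0.091],[0,0,0.016,0,0,0,0.091],[0,0,0,0,0,0,0.091]]}, quiet=true)

```text
ok
```

```bash
python3 st.py 0.619 -0.152 0.037
```

```text
t 2.5 pos [ 0.6168 -0.1531  0.0356] yaw -0.0006 down [-0.0046  0.0015 -1.    ] w 0.0912 F 0.0
need tool [ 0.0022 -0.0011 -0.0014]
```

Request:
move_tool(plan={"offsets": [[0,0,0,0,0,0,0.052],[0,0,0,0,0,0,0.052],[0,0,0,0,0,0,0.05],[0,0,0,0,0,0,0.05],[0,0,0,0,0,0,0.05],[0,0,0,0,0,0,0.05],[0,0,0,0,0,0,0.05],[0,0,0,0,0,0,0.05]]}, grip_force=25)

```text
time: 3.35
tool_pos: [0.6196, -0.1528, 0.0386]
eef_rot: [1.0, 0.0, 0.0, 0.0]
contact_force: [-1.0, 0.5, 7.0]
grip_width: 0.0554
grasp_force: 25.0
```

```bash
python3 st.py
```

```text
t 3.4 pos [ 0.6196 -0.1528  0.0386] yaw 0.0009 down [ 8.e-04 -3.e-04 -1.e+00] w 0.0554 F 25.0
```

Request:
move_tool(plan={"offsets": [[0,0,-0.005,0,0,0,0.05],[0,0,-0.02,0,0,0,0.05],[0,0,-0.03,0,0,0,0.05],[0,0,-0.025,0,0,0,0.05],[-0.03,0.022,0,0,0,0,0.05],[-0.03,0.022,0,0,0,0,0.05],[-0.03,0.022,0,0,0,0,0.05],[-0.03,0.022,0,0,0,0,0.05],[-0.03,0.021,0,0,0,0,0.05],[0,0,0,0,0,0,0.05],[0,0,0,0,0,0,0.05]]})

```text
time: 4.45
tool_pos: [0.469, -0.2623, 0.1182]
eef_rot: [1.0, -0.0, 0.0, -0.0]
contact_force: [0.2, 0.2, -2.7]
grip_width: 0.0554
grasp_force: 25.0
```

```bash
python3 st.py 0.468 -0.261 0.0386
```

```text
t 4.5 pos [ 0.469  -0.2623  0.1182] yaw -0.0008 down [ 2.e-04  0.e+00 -1.e+00] w 0.0554 F 25.0
need tool [-0.001  -0.0013  0.0796]
```

Request:
move_tool(plan={"offsets": [[0,0,0.03,0,0,0,0.05],[0,0,0.03,0,0,0,0.05],[0,0,0.01,0,0,0,0.05],[0,0,0.006,0,0,0,0.05],[0,0,0.001,0,0,0,0.05],[0,0,0,0,0,0,0.05],[0,0,0,0,0,0,0.05],[0,0,0,0,0,0,0.05]]})

```text
time: 5.25
tool_pos: [0.4698, -0.2621, 0.0417]
eef_rot: [1.0, 0.0, 0.001, 0.0]
contact_force: [0.4, 0.3, -2.8]
grip_width: 0.0557
grasp_force: 25.0
```

```bash
python3 st.py .468 -.261 .0386
```

```text
t 5.2 pos [ 0.4698 -0.2621  0.0417] yaw 0.0008 down [ 1.e-03 -7.e-04 -1.e+00] w 0.0557 F 25.0
need tool [-0.0018 -0.0011  0.0031]
```

Request:
move_tool(plan={"offsets": [[0,0,0.001,0,0,0,0.05],[0,0,0.001,0,0,0,0.05],[0,0,0.001,0,0,0,0.05],[0,0,0,0,0,0,0.05],[0,0,0,0,0,0,0.05]]})

```text
time: 5.75
tool_pos: [0.4695, -0.2619, 0.0385]
eef_rot: [1.0, 0.0, 0.0, 0.0]
contact_force: [-2.6, 2.3, 13.2]
grip_width: 0.0557
grasp_force: 25.0
```

```bash
python3 st.py .468 -.261 .0386
```

```text
t 5.8 pos [ 0.4695 -0.2619  0.0385] yaw 0.0008 down [ 4.e-04 -3.e-04 -1.e+00] w 0.0557 F 25.0
need tool [-0.0015 -0.0009 -0.0001]
```

Request:
move_tool(plan={"offsets": [[0,0,0,0,0,0,0.06],[0,0,0,0,0,0,0.065],[0,0,0,0,0,0,0.091],[0,0,0,0,0,0,0.091],[0,0,0,0,0,0,0.091],[0,0,-0.02,0,0,0,0.091],[0,0,-0.04,0,0,0,0.091],[0,0,-0.04,0,0,0,0.091],[0,0,-0.04,0,0,0,0.091],[0,0,-0.035,0,0,0,0.091]]})

```text
time: 6.75
tool_pos: [0.4694, -0.2618, 0.215]
eef_rot: [1.0, 0.0, 0.0, 0.0]
contact_force: [1.0, -0.4, 0.5]
grip_width: 0.091
grasp_force: 0.0
```

Request:
move_tool(plan={"offsets": [[-0.002,-0.03,0,0,0,0,0.091],[-0.002,-0.04,0,0,0,0,0.091],[-0.002,-0.04,0,0,0,0,0.091],[-0.002,-0.04,0,0,0,0,0.091],[-0.002,-0.04,0,0,0,0,0.091],[-0.002,-0.04,0,0,0,0,0.091],[-0.003,-0.04,0,0,0,0,0.091],[0,0,0,0,0,0,0.091],[0,0,0,0,0,0,0.091]]}, quiet=true)

```text
ok
```

```bash
python3 st.py .453 .008 .04; python3 look.py w2 .1 .076
```

```text
t 7.7 pos [0.4541 0.0088 0.213 ] yaw 0.003 down [ 1.e-04 -2.e-04 -1.e+00] w 0.0911 F 0.0
need tool [-0.0012  0.0007  0.173 ]
tray [450.9 256.7] [98.  84.5] 0.2 (0, 143, 88, 94)
tray [ 602.6 -152.5] [99.2 69.8] 82.5 (397, 0, 121, 80)
cap [454.1   8.8] [25.9 24.5] 0.2 (269, 191, 31, 32)
cap [366.4  12.4] [239.7 531.8] 0.1 (0, 167, 560, 253)
cap [ 483.6 -187.3] [70.5 82.2] 84.1 (476, 114, 84, 112)
amber [451.6 239.1] [59.9 55.5] 5.4 (0, 167, 57, 70)
amber [456.2   8. ] [45.7 52.4] 74.1 (254, 164, 61, 68)
amber [ 476.7 -107.6] [36.8 12.8] 1.6 (411, 154, 17, 43)
amber [ 472.7 -210.8] [55.4 37.6] 10.5 (515, 147, 45, 61)
```

View pics/w2.png

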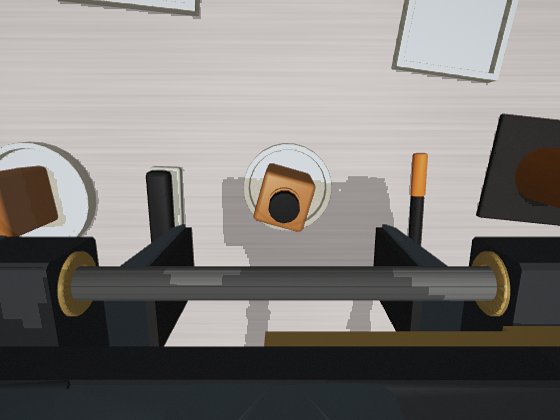

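The bottle's cap is at (284,205), which is (0.454,0.009), and its sides are at -16°. I'll turn the tool to match and grasp it.

Request:
move_tool(plan={"offsets": [[0,0,0,0,0,0.14,0.091],[0,0,0,0,0,0.14,0.091],[0,0,0.04,0,0,0,0.091],[0,0,0.04,0,0,0,0.091],[0,0,0.04,0,0,0,0.091],[0,0,0.04,0,0,0,0.091],[0,0,0.013,0,0,0,0.091],[0,0,0,0,0,0,0.091]]}, quiet=true)

```text
ok
```

```bash
python3 st.py 0.454 0.009 0.04
```

```text
t 8.5 pos [0.4532 0.0071 0.0381] yaw -0.281 down [-3.7e-03  4.0e-04 -1.0e+00] w 0.0907 F 0.0
need tool [ 0.0003 -0.002  -0.0019]
```

Request:
move_tool(plan={"offsets": [[0,0,0,0,0,0,0.052],[0,0,0,0,0,0,0.046],[0,0,0,0,0,0,0.042],[0,0,0,0,0,0,0.04],[0,0,0,0,0,0,0.04],[0,0,0,0,0,0,0.04],[0,0,0,0,0,0,0.04],[0,0,0,0,0,0,0.04]]}, grip_force=25)

```text
time: 9.3
tool_pos: [0.4543, 0.0082, 0.0401]
eef_rot: [0.99, -0.139, 0.0, -0.0]
contact_force: [-1.1, 0.0, 7.5]
grip_width: 0.0456
grasp_force: 25.0
```

```bash
python3 st.py
```

```text
t 9.3 pos [0.4543 0.0082 0.0401] yaw -0.2791 down [ 3.e-04 -0.e+00 -1.e+00] w 0.0456 F 25.0
```

Request:
move_tool(plan={"offsets": [[0,0,-0.005,0,0,0,0.04],[0,0,-0.02,0,0,0,0.04],[0,0,-0.03,0,0,0,0.04],[0,0,-0.025,0,0,0,0.04],[0,0,0,0,0,-0.148,0.04],[0,0,0,0,0,0,0.04]]})

```text
time: 9.9
tool_pos: [0.4544, 0.0082, 0.1207]
eef_rot: [0.998, -0.064, 0.001, 0.0]
contact_force: [-0.8, -0.3, -2.6]
grip_width: 0.0458
grasp_force: 25.0
```

```bash
python3 st.py 0.615 -0.153 0.0401
```

Run:
```python
from plant import robot, camrig, hand_in
from h import *
# wrist camera pose at picture w1 from tool pose then (yaw 0, TCP .6161,-.1524,.2134)
c=dict(camrig.get_calibration("wrist"));s=robot.state();E=R.from_quat(s["eef_rot"])
rel=E.inv().apply(c["origin"]-s["tool_pos"]);rr=E.inv()*R.from_quat(c["rotation"])
E1=R.from_quat([1,0,0,0]);c["origin"]=np.array([.6161,-.1524,.2134])+E1.apply(rel);c["rotation"]=(E1*rr).as_quat()
P=np.array([onz(c,u,v,.018) for u,v in((244,132),(341,146),(328,239),(235,226))]);print(P[:,:2].round(4),P.mean(0).round(4))
```

```text
t 9.9 pos [0.4544 0.0082 0.1207] yaw -0.1278 down [ 1.3e-03 -1.0e-04 -1.0e+00] w 0.0458 F 25.0
need tool [0.1797 0.1394 0.0808]
[[ 0.6733 -0.1125]
 [ 0.6595 -0.21  ]
 [ 0.561  -0.1998]
 [ 0.5755 -0.1004]] [ 0.6173 -0.1557  0.018 ]
```

Request:
move_tool(plan={"offsets": [[0.036,0.028,0,0,0,0,0.04],[0.036,0.028,0,0,0,0,0.04],[0.036,0.028,0,0,0,0,0.04],[0.036,0.028,0,0,0,0,0.04],[0.037,0.028,0,0,0,0,0.04],[0,0,0.03,0,0,0,0.04],[0,0,0.03,0,0,0,0.04],[0,0,0.012,0,0,0,0.04],[0,0,0.006,0,0,0,0.04],[0,0,0,0,0,0,0.04],[0,0,0,0,0,0,0.04],[0,0,0,0,0,0,0.04]]})

```text
time: 11.1
tool_pos: [0.616, -0.1544, 0.0431]
eef_rot: [0.998, -0.066, 0.001, 0.0]
contact_force: [0.6, -0.0, -1.3]
grip_width: 0.0459
grasp_force: 25.0
```

```bash
python3 st.py 0.616 -0.154 0.0401
```

```text
t 11.1 pos [ 0.616  -0.1544  0.0431] yaw -0.1314 down [ 1.7e-03 -6.0e-04 -1.0e+00] w 0.0459 F 25.0
need tool [-0.     -0.0004  0.003 ]
```

Request:
move_tool(plan={"offsets": [[0,0,0.001,0,0,0,0.04],[0,0,0.001,0,0,0,0.04],[0,0,0.001,0,0,0,0.04],[0,0,0,0,0,0,0.04],[0,0,0,0,0,0,0.04]]})

```text
time: 11.6
tool_pos: [0.6156, -0.1544, 0.0401]
eef_rot: [0.998, -0.066, 0.001, 0.0]
contact_force: [-4.4, 2.0, 15.2]
grip_width: 0.0459
grasp_force: 25.0
```

Request:
move_tool(plan={"offsets": [[0,0,0,0,0,0,0.05],[0,0,0,0,0,0,0.055],[0,0,0,0,0,0,0.091],[0,0,0,0,0,0,0.091],[0,0,0,0,0,0,0.091],[0,0,-0.02,0,0,0,0.091],[0,0,-0.04,0,0,0,0.091],[0,0,-0.04,0,0,0,0.091],[0,0,-0.04,0,0,0,0.091],[0,0,-0.03,0,0,-0.13,0.091]]})

```text
time: 12.6
tool_pos: [0.6157, -0.1544, 0.2116]
eef_rot: [1.0, -0.001, 0.001, 0.0]
contact_force: [0.3, -0.6, 0.1]
grip_width: 0.0909
grasp_force: 0.0
```

Request:
move_tool(plan={"offsets": [[0.007,-0.037,0,0,0,0,0.091],[0.007,-0.037,0,0,0,0,0.091],[0.007,-0.037,0,0,0,0,0.091],[0.007,-0.037,0,0,0,0,0.091],[0.007,-0.037,0,0,0,0,0.091],[0.007,-0.037,0,0,0,0,0.091],[0.007,-0.037,0,0,0,0,0.091],[0.007,-0.045,0,0,0,0,0.091],[0,0,0,0,0,0,0.091],[0,0,0,0,0,0,0.091]]}, quiet=true)

```text
ok
```

```bash
python3 st.py .673 .153 .042; python3 look.py w3 .106 .08
```

```text
t 13.6 pos [0.6715 0.1505 0.2086] yaw 0.0006 down [-4.e-04 -2.e-04 -1.e+00] w 0.0912 F 0.0
need tool [ 0.0016 -0.0025  0.1666]
tray [672.1 155.3] [135.   86.2] 84.5 (212, 140, 139, 84)
cap [568.5 154.3] [512.5 189.3] 90.0 (0, 220, 560, 200)
cap [675.9 152.9] [22.5 20.4] 0.0 (268, 190, 27, 29)
cap [804.5  -6.3] [41.8 70.2] 8.6 (458, 0, 102, 64)
cap [810.8 104.6] [18.3 53.6] 0.1 (312, 0, 79, 30)
cap [753.8 326.5] [ 65.9 139.1] 84.2 (0, 0, 90, 192)
amber [678.5 153. ] [41.6 34.2] 0.0 (261, 170, 41, 49)
amber [817.6 100.2] [20.  58.7] 0.1 (312, 0, 79, 30)
amber [755.4 343.2] [ 71.  153.8] 82.7 (0, 0, 89, 192)
```

View pics/w3.png

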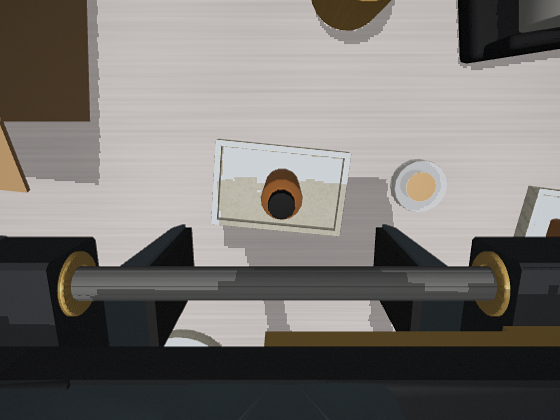

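The slim bottle's cap is at (281,204), which is (0.676,0.153). The oblong tray is at (0.672,0.155) with its long axis at 84.5°.

Request:
move_tool(plan={"offsets": [[0.003,-0.001,0.04,0,0,0,0.091],[0,0,0.04,0,0,0,0.091],[0,0,0.04,0,0,0,0.091],[0,0,0.036,0,0,0,0.091],[0,0,0.012,0,0,0,0.06],[0,0,0,0,0,0,0.05]]}, quiet=true)

```text
ok
```

```bash
python3 st.py 0.6755 0.153 0.042
```

```text
t 14.2 pos [0.6738 0.1494 0.0397] yaw -0.0024 down [-2.8e-03 -5.0e-04 -1.0e+00] w 0.0776 F 0.0
need tool [ 0.0017 -0.0036 -0.0023]
```

Request:
move_tool(plan={"offsets": [[0,0,0,0,0,0,0.042],[0,0,0,0,0,0,0.038],[0,0,0,0,0,0,0.034],[0,0,0,0,0,0,0.03],[0,0,0,0,0,0,0.03],[0,0,0,0,0,0,0.03],[0,0,0,0,0,0,0.03],[0,0,0,0,0,0,0.03]]}, grip_force=25)

```text
time: 15.05
tool_pos: [0.675, 0.1507, 0.0414]
eef_rot: [1.0, -0.001, 0.0, -0.0]
contact_force: [-0.0, 0.2, 6.1]
grip_width: 0.035
grasp_force: 25.0
```

```bash
python3 st.py
```

```text
t 15.1 pos [0.675  0.1507 0.0414] yaw -0.0011 down [ 6.e-04  1.e-04 -1.e+00] w 0.035 F 25.0
```

Request:
move_tool(plan={"offsets": [[0,0,-0.005,0,0,0,0.03],[0,0,-0.02,0,0,0,0.03],[0,0,-0.03,0,0,0,0.03],[0,0,-0.025,0,0,0,0.03],[-0.037,0.0242,0,0,0,0,0.03],[-0.037,0.0242,0,0,0,0,0.03],[-0.037,0.0242,0,0,0,0,0.03],[-0.037,0.0242,0,0,0,0,0.03],[-0.037,0.0242,0,0,0,0,0.03],[-0.037,0.0242,0,0,0,0,0.03],[0,0,0,0,0,0,0.03],[0,0,0,0,0,0,0.03]]})

```text
time: 16.25
tool_pos: [0.4522, 0.0053, 0.1214]
eef_rot: [1.0, -0.001, 0.0, 0.0]
contact_force: [1.4, 1.2, -1.9]
grip_width: 0.0354
grasp_force: 25.0
```

```bash
python3 st.py 0.453 0.0055 0.0414
```

```text
t 16.2 pos [0.4522 0.0053 0.1214] yaw -0.0025 down [ 5.e-04 -0.e+00 -1.e+00] w 0.0354 F 25.0
need tool [ 0.0007 -0.0002  0.08  ]
```

Request:
move_tool(plan={"offsets": [[0,0,0.03,0,0,0,0.03],[0,0,0.03,0,0,0,0.03],[0,0,0.012,0,0,0,0.03],[0,0,0.005,0,0,0,0.03],[0,0,0,0,0,0,0.03],[0,0,0.001,0,0,0,0.03],[0,0,0.001,0,0,0,0.03],[0,0,0.001,0,0,0,0.03],[0,0,0,0,0,0,0.03],[0,0,0,0,0,0,0.03]]})

```text
time: 17.25
tool_pos: [0.453, 0.0057, 0.0413]
eef_rot: [1.0, -0.001, 0.001, 0.0]
contact_force: [0.6, 0.2, 6.9]
grip_width: 0.0351
grasp_force: 25.0
```

```bash
python3 st.py
```

```text
t 17.2 pos [0.453  0.0057 0.0413] yaw -0.0013 down [ 0.0012 -0.     -1.    ] w 0.0351 F 25.0
```

Request:
move_tool(plan={"offsets": [[0,0,0,0,0,0,0.04],[0,0,0,0,0,0,0.045],[0,0,0,0,0,0,0.091],[0,0,0,0,0,0,0.091],[0,0,0,0,0,0,0.091],[0,0,-0.02,0,0,0,0.091],[0,0,-0.04,0,0,0,0.091],[0,0,-0.04,0,0,0,0.091],[0,0,-0.04,0,0,0,0.091],[0,0,-0.03,0,0,0,0.091]]})

```text
time: 18.25
tool_pos: [0.4527, 0.0057, 0.2134]
eef_rot: [1.0, -0.001, 0.001, 0.0]
contact_force: [0.8, -0.2, -0.6]
grip_width: 0.0908
grasp_force: 0.0
```

Request:
move_tool(plan={"offsets": [[-0.001,-0.033,0,0,0,0,0.091],[-0.001,-0.033,0,0,0,0,0.091],[-0.001,-0.033,0,0,0,0,0.091],[-0.001,-0.033,0,0,0,0,0.091],[-0.001,-0.033,0,0,0,0,0.091],[-0.001,-0.033,0,0,0,0,0.091],[-0.001,-0.033,0,0,0,0,0.091],[0,-0.033,0,0,0,0,0.091],[0,0,0,0,0,0,0.091],[0,0,0,0,0,0,0.091]]}, quiet=true)

```text
ok
```

```bash
python3 st.py .445 .27 .042; python3 look.py w4 .102 .077
```

```text
t 19.2 pos [0.4455 0.2699 0.2106] yaw 0.0003 down [-6.e-04 -5.e-04 -1.e+00] w 0.0912 F 0.0
need tool [-0.0004 -0.0002  0.1686]
cap [447.7 269.5] [23.  20.1] 0.0 (272, 191, 26, 29)
cap [465.1  65.2] [39.9 24.9] 73.4 (519, 166, 41, 40)
cap [362.1 273.7] [523.9 240.3] 90.0 (0, 162, 560, 258)
amber [462.1  46.5] [43.4 29.8] 73.8 (519, 165, 41, 41)
amber [449.  269.8] [65.2 31.2] 5.6 (264, 159, 41, 76)
```

View pics/w4.png

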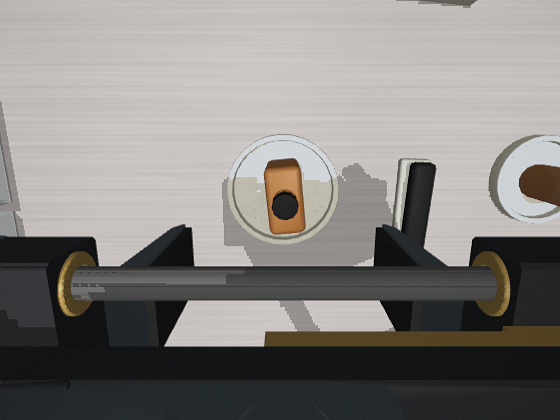

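The flask's cap is at (285,205), which is (0.448,0.270), with its long axis at +5.6°. I'll turn by that and grip across the 32 mm side.

Request:
move_tool(plan={"offsets": [[0.002,0,0,0,0,-0.097,0.091],[0,0,0.04,0,0,0,0.091],[0,0,0.04,0,0,0,0.091],[0,0,0.04,0,0,0,0.091],[0,0,0.035,0,0,0,0.091],[0,0,0.012,0,0,0,0.06],[0,0,0,0,0,0,0.05]]}, quiet=true)

```text
ok
```

```bash
python3 st.py 0.447 0.2695 0.042
```

```text
t 20.0 pos [0.4473 0.2686 0.0431] yaw 0.0948 down [-0.0025 -0.0012 -1.    ] w 0.0778 F 0.0
need tool [-0.0002 -0.0009  0.0011]
```

Request:
move_tool(plan={"offsets": [[0,0,0,0,0,0,0.04],[0,0,0,0,0,0,0.035],[0,0,0,0,0,0,0.03],[0,0,0,0,0,0,0.028],[0,0,0,0,0,0,0.026],[0,0,0,0,0,0,0.026],[0,0,0,0,0,0,0.026],[0,0,0,0,0,0,0.026]]}, grip_force=25)

```text
time: 20.8
tool_pos: [0.4479, 0.2698, 0.0441]
eef_rot: [0.999, 0.048, 0.0, -0.0]
contact_force: [-0.3, -0.8, 5.6]
grip_width: 0.0318
grasp_force: 25.0
```

```bash
python3 st.py
```

```text
t 20.8 pos [0.4479 0.2698 0.0441] yaw 0.0958 down [ 3.e-04  1.e-04 -1.e+00] w 0.0318 F 25.0
```

Request:
move_tool(plan={"offsets": [[0,0,-0.005,0,0,0,0.026],[0,0,-0.02,0,0,0,0.026],[0,0,-0.03,0,0,0,0.026],[0,0,-0.025,0,0,0,0.026],[0,0,0,0,0,-0.138,0.026],[0,0,0,0,0,-0.138,0.026],[0,0,0,0,0,-0.138,0.026],[0,0,0,0,0,-0.138,0.026],[0,0,0,0,0,-0.138,0.026]]})

```text
time: 21.7
tool_pos: [0.4476, 0.2696, 0.1241]
eef_rot: [0.923, 0.386, -0.0, -0.0]
contact_force: [-0.5, -0.0, -2.1]
grip_width: 0.0323
grasp_force: 25.0
```

Request:
move_tool(plan={"offsets": [[0,0,0,0,0,-0.138,0.026],[0,0,0,0,0,-0.138,0.026],[0,0,0,0,0,-0.138,0.026],[0,0,0,0,0,-0.138,0.026],[0,0,0,0,0,-0.138,0.026],[0,0,0,0,0,0,0.026],[0,0,0,0,0,0,0.026]]}, quiet=true)

```text
ok
```

```bash
python3 st.py 0.6715 0.1553 0.042
```

Run:
```python
from plant import robot, camrig, hand_in
from h import *
c=dict(camrig.get_calibration("wrist"));s=robot.state();E=R.from_quat(s["eef_rot"])
rel=E.inv().apply(c["origin"]-s["tool_pos"]);rr=E.inv()*R.from_quat(c["rotation"])
E1=R.from_quat([1,0,0,0]);c["origin"]=np.array([.4455,.2699,.2106])+E1.apply(rel);c["rotation"]=(E1*rr).as_quat()
P=np.array([onz(c,u,v,.018) for u,v in((228,188),(338,188),(283,133),(283,243))]);print(P[:,:2].round(4),P.mean(0).round(4))
```

```text
t 22.4 pos [0.4477 0.2697 0.124 ] yaw 1.4715 down [-2.e-04 -0.e+00 -1.e+00] w 0.032 F 25.0
need tool [-0.0916  0.234   0.082 ]
[[0.4465 0.3265]
 [0.4465 0.2132]
 [0.5019 0.2699]
 [0.3868 0.2699]] [0.4454 0.2699 0.018 ]
```

Request:
move_tool(plan={"offsets": [[-0.0153,0.039,0,0,0,0,0.026],[-0.0153,0.039,0,0,0,0,0.026],[-0.0153,0.039,0,0,0,0,0.026],[-0.0153,0.039,0,0,0,0,0.026],[-0.0153,0.039,0,0,0,0,0.026],[-0.0153,0.039,0,0,0,0,0.026],[0,0,0,0,0,0,0.026],[0,0,0.03,0,0,0,0.026],[0,0,0.03,0,0,0,0.026],[0,0,0.01,0,0,0,0.026],[0,0,0.005,0,0,0,0.026],[0,0,0,0,0,0,0.026]]})

```text
time: 23.6
tool_pos: [0.6721, 0.1563, 0.0492]
eef_rot: [0.74, 0.672, 0.0, -0.0]
contact_force: [0.2, -0.6, -1.7]
grip_width: 0.0319
grasp_force: 25.0
```

```bash
python3 st.py 0.6715 0.1553 0.0441
```

```text
t 23.6 pos [0.6721 0.1563 0.0492] yaw 1.4749 down [ 0.  0. -1.] w 0.0319 F 25.0
need tool [-0.0011 -0.0005  0.0051]
```

Request:
move_tool(plan={"offsets": [[0,0,0.002,0,0,0,0.026],[0,0,0.001,0,0,0,0.026],[0,0,0.001,0,0,0,0.026],[0,0,0.001,0,0,0,0.026],[0,0,0,0,0,0,0.026],[0,0,0,0,0,0,0.026]]})

```text
time: 24.2
tool_pos: [0.6723, 0.1562, 0.0442]
eef_rot: [0.74, 0.673, 0.0, 0.0]
contact_force: [-0.3, 0.4, 1.2]
grip_width: 0.032
grasp_force: 25.0
```

```bash
python3 st.py
```

```text
t 24.2 pos [0.6723 0.1562 0.0442] yaw 1.4757 down [ 5.e-04  1.e-04 -1.e+00] w 0.032 F 25.0
```

Request:
move_tool(plan={"offsets": [[0,0,0.0005,0,0,0,0.026],[0,0,0,0,0,0,0.036],[0,0,0,0,0,0,0.042],[0,0,0,0,0,0,0.08],[0,0,0,0,0,0,0.091],[0,0,0,0,0,0,0.091],[0,0,-0.02,0,0,0,0.091],[0,0,-0.04,0,0,0,0.091],[0,0,-0.04,0,0,0,0.091],[0,0,-0.04,0,0,0,0.091],[0,0,-0.03,0,0,0,0.091]]})

```text
time: 25.3
tool_pos: [0.6725, 0.1562, 0.2163]
eef_rot: [0.74, 0.673, 0.001, 0.001]
contact_force: [0.7, -0.3, 0.2]
grip_width: 0.0907
grasp_force: 0.0
```

Request:
move_tool(plan={"offsets": [[0,0,0,0,0,0.1475,0.091],[0,0,0,0,0,0.1475,0.091],[0,0,0,0,0,0.1475,0.091],[0,0,0,0,0,0.1475,0.091],[0,0,0,0,0,0.1475,0.091],[0,0,0,0,0,0.1475,0.091],[0,0,0,0,0,0.1475,0.091],[0,0,0,0,0,0.1475,0.091],[0,0,0,0,0,0.1475,0.091],[0,0,0,0,0,0.1475,0.091],[0,0,0,0,0,0,0.091]]}, quiet=true)

```text
ok
```

```bash
python3 st.py .469 -.262 .214
```

```text
t 26.4 pos [0.672  0.1561 0.2133] yaw -0.0022 down [-2.e-04 -0.e+00 -1.e+00] w 0.0911 F 0.0
need tool [-0.2021  0.4186 -0.0006]
```

Request:
move_tool(plan={"offsets": [[-0.0184,0.038,0,0,0,0,0.091],[-0.0184,0.038,0,0,0,0,0.091],[-0.0184,0.038,0,0,0,0,0.091],[-0.0184,0.038,0,0,0,0,0.091],[-0.0184,0.038,0,0,0,0,0.091],[-0.0184,0.038,0,0,0,0,0.091],[-0.0184,0.038,0,0,0,0,0.091],[-0.0184,0.038,0,0,0,0,0.091],[-0.0184,0.038,0,0,0,0,0.091],[-0.0184,0.038,0,0,0,0,0.091],[-0.0184,0.038,0,0,0,0,0.091],[0,0,0,0,0,0,0.091]]})

```text
time: 27.6
tool_pos: [0.4682, -0.266, 0.2136]
eef_rot: [1.0, 0.001, 0.0, 0.001]
contact_force: [-0.5, -0.1, -0.2]
grip_width: 0.091
grasp_force: 0.0
```

```bash
python3 st.py .469 -.262 .0385; python3 look.py w5 .093 .076 | grep -a cap
```

```text
t 27.6 pos [ 0.4682 -0.266   0.2136] yaw 0.0022 down [ 0.     -0.0013 -1.    ] w 0.091 F 0.0
need tool [ 0.0008 -0.0042  0.1751]
cap [ 359.2 -262.7] [211.8 546. ] 0.0 (0, 208, 560, 212)
cap [ 485.  -263.2] [84.6 84. ] 84.1 (226, 128, 112, 110)
cap [ 611.3 -153.1] [20.8 29.3] 0.2 (111, 0, 41, 32)
```

Request:
move_tool(plan={"offsets": [[0.001,-0.002,0.04,0,0,0,0.091],[0,0,0.04,0,0,0,0.091],[0,0,0.04,0,0,0,0.091],[0,0,0.04,0,0,0,0.091],[0,0,0.014,0,0,0,0.091],[0,0,0,0,0,0,0.091],[0,0,0,0,0,0,0.091]]}, quiet=true)

```text
ok
```

```bash
python3 st.py 0.4695 -0.262 0.0385
```

```text
t 28.4 pos [ 0.4716 -0.2596  0.0399] yaw 0.0034 down [ 2.e-04 -0.e+00 -1.e+00] w 0.0909 F 0.0
need tool [-0.0021  0.0023  0.0014]
```

Request:
move_tool(plan={"offsets": [[0,0,0,0,0,0,0.062],[0,0,0,0,0,0,0.055],[0,0,0,0,0,0,0.05],[0,0,0,0,0,0,0.05],[0,0,0,0,0,0,0.05],[0,0,0,0,0,0,0.05],[0,0,0,0,0,0,0.05]]}, grip_force=25)

```text
time: 29.05
tool_pos: [0.4712, -0.2603, 0.0397]
eef_rot: [1.0, 0.0, 0.0, 0.0]
contact_force: [-0.4, -0.8, 7.0]
grip_width: 0.0557
grasp_force: 25.0
```

```bash
python3 st.py .4435 .271 .0385
```

```text
t 29.1 pos [ 0.4712 -0.2603  0.0397] yaw 0.0009 down [ 5.e-04 -4.e-04 -1.e+00] w 0.0557 F 25.0
need tool [-0.0272 -0.5313  0.001 ]
```

Request:
move_tool(plan={"offsets": [[0,0,-0.005,0,0,0,0.05],[0,0,-0.025,0,0,0,0.05],[0,0,-0.035,0,0,0,0.05],[0,0,-0.035,0,0,0,0.05],[0,0,-0.03,0,0,0,0.05],[0,0,0,0,0,0,0.05]]})

```text
time: 29.65
tool_pos: [0.4725, -0.261, 0.1732]
eef_rot: [1.0, 0.0, 0.002, 0.002]
contact_force: [0.3, -0.1, -4.0]
grip_width: 0.0552
grasp_force: 25.0
```

Request:
move_tool(plan={"offsets": [[-0.0022,-0.0443,0,0,0,0,0.05],[-0.0022,-0.0443,0,0,0,0,0.05],[-0.0022,-0.0443,0,0,0,0,0.05],[-0.0022,-0.0443,0,0,0,0,0.05],[-0.0022,-0.0443,0,0,0,0,0.05],[-0.0022,-0.0443,0,0,0,0,0.05],[-0.0022,-0.0443,0,0,0,0,0.05],[-0.0022,-0.0443,0,0,0,0,0.05],[-0.0022,-0.0443,0,0,0,0,0.05],[-0.0022,-0.0443,0,0,0,0,0.05],[-0.0022,-0.0443,0,0,0,0,0.05],[-0.0022,-0.0443,0,0,0,0,0.05]]})

```text
time: 30.85
tool_pos: [0.4431, 0.2732, 0.1686]
eef_rot: [1.0, 0.0, -0.001, 0.0]
contact_force: [1.3, -0.4, -3.9]
grip_width: 0.0554
grasp_force: 25.0
```

Request:
move_tool(plan={"offsets": [[0,0,0,0,0,0,0.05],[0,0,0,0,0,0,0.05]]}, quiet=true)

```text
ok
```

```bash
python3 st.py .445 .271 .0397
```

```text
t 31.1 pos [0.4433 0.272  0.1685] yaw 0.003 down [-1.6e-03 -9.0e-04 -1.0e+00] w 0.0557 F 25.0
need tool [0.0019 0.0009 0.1288]
```

Request:
move_tool(plan={"offsets": [[0.001,0,0.04,0,0,0,0.05],[0,0,0.04,0,0,0,0.05],[0,0,0.03,0,0,0,0.05],[0,0,0.01,0,0,0,0.05],[0,0,0.003,0,0,0,0.05],[0,0,0,0,0,0,0.05],[0,0,0,0,0,0,0.05],[0,0,0,0,0,0,0.05]]})

```text
time: 31.85
tool_pos: [0.4459, 0.2718, 0.0476]
eef_rot: [1.0, 0.0, 0.001, -0.0]
contact_force: [0.8, -0.3, -2.8]
grip_width: 0.0554
grasp_force: 25.0
```

```bash
python3 st.py .445 .271 .0397
```

```text
t 31.9 pos [0.4459 0.2718 0.0476] yaw 0.0008 down [ 1.9e-03  9.0e-04 -1.0e+00] w 0.0554 F 25.0
need tool [-0.0009  0.0008  0.0079]
```

Request:
move_tool(plan={"offsets": [[0,0,0.003,0,0,0,0.05],[0,0,0.002,0,0,0,0.05],[0,0,0.001,0,0,0,0.05],[0,0,0.001,0,0,0,0.05],[0,0,0.001,0,0,0,0.05],[0,0,0,0,0,0,0.05],[0,0,0,0,0,0,0.05]]})

```text
time: 32.55
tool_pos: [0.4452, 0.2716, 0.0394]
eef_rot: [1.0, 0.001, 0.0, -0.0]
contact_force: [-6.1, -1.5, 23.4]
grip_width: 0.0551
grasp_force: 25.0
```

```bash
python3 st.py
```

```text
t 32.5 pos [0.4452 0.2716 0.0394] yaw 0.0011 down [ 7.e-04  2.e-04 -1.e+00] w 0.0551 F 25.0
```

Request:
move_tool(plan={"offsets": [[0,0,-0.0006,0,0,0,0.05],[0,0,0,0,0,0,0.06],[0,0,0,0,0,0,0.066],[0,0,0,0,0,0,0.091],[0,0,0,0,0,0,0.091],[0,0,0,0,0,0,0.091],[0,0,-0.02,0,0,0,0.091],[0,0,-0.04,0,0,0,0.091],[0,0,-0.04,0,0,0,0.091],[0,0,-0.04,0,0,0,0.091],[0,0,-0.04,0,0,0,0.091]]})

```text
time: 33.65
tool_pos: [0.4448, 0.2714, 0.2207]
eef_rot: [1.0, 0.0, -0.0, 0.0]
contact_force: [0.9, 0.9, 0.2]
grip_width: 0.0912
grasp_force: 0.0
```

Request:
move_tool(plan={"offsets": [[0,0.045,0,0,0,0,0.091],[0,0.045,0,0,0,0,0.091],[0,0.045,0,0,0,0,0.091],[0,0.045,0,0,0,0,0.091],[0,0.045,0,0,0,0,0.091],[0,0.045,0,0,0,0,0.091],[0,0.045,0,0,0,0,0.091],[0,0.045,0,0,0,0,0.091],[0,0.045,0,0,0,0,0.091],[0,0.045,0,0,0,0,0.091],[0,0.045,0,0,0,0,0.091],[0,0.045,0,0,0,0,0.091]]}, quiet=true)

```text
ok
```

Request:
move_tool(plan={"offsets": [[-0.025,0.04,0,0,0,0,0.091],[-0.025,0.04,0,0,0,0,0.091],[-0.025,0.04,0,0,0,0,0.091],[-0.025,0.04,0,0,0,0,0.091],[-0.025,0.04,0,0,0,0,0.091],[-0.025,0.04,0,0,0,0,0.091],[0,0,0,0,0,0,0.091],[0,0,0,0,0,0,0.091]]})

```text
time: 35.65
tool_pos: [0.2951, -0.509, 0.2186]
eef_rot: [1.0, -0.001, -0.0, -0.0]
contact_force: [0.5, 1.0, -0.1]
grip_width: 0.0909
grasp_force: 0.0
```

Run:
```python
from plant import robot, camrig, hand_in
from h import *
t=camrig.grab_frame("top");s=camrig.grab_frame("side");cv2.imwrite("pics/tf.png",t);cv2.imwrite("pics/sf.png",s)
c=camrig.get_calibration("top")
# cap blobs in the top image on the cap's middle height, against tray centres
for n,(X,Y),z in(("jar",(.4435,.271),.085),("slim",(.453,.0055),.1),("square",(.616,-.154),.095),("flask",(.6715,.1553),.097)):
    q=R.from_quat(c["rotation"]).inv().apply(np.array([X,Y,z])-c["origin"]);u,v=int(q[0]/q[2]*c["fx"]+c["cx"]),int(q[1]/q[2]*c["fy"]+c["cy"])
    m=(t[v-20:v+20,u-20:u+20].max(2)<(58 if n=='jar' else 66)).astype(np.uint8);k,l,st,ce=cv2.connectedComponentsWithStats(m);i=min((i for i in range(1,k) if st[i,4]>25),key=lambda i:np.hypot(*(ce[i]-20)))
    print(n,st[i][2:],((onz(c,*(ce[i]+[u-20,v-20]),z)[:2]-[X,Y])*1000).round(1),"mm")
```

```text
jar [ 27  25 533] [-1.4  1.5] mm
slim [ 8  9 50] [-0.9  1.4] mm
square [ 12  12 109] [-3.4  1.3] mm
flask [10 10 74] [-0.3 -0.6] mm
```

View pics/tf.png

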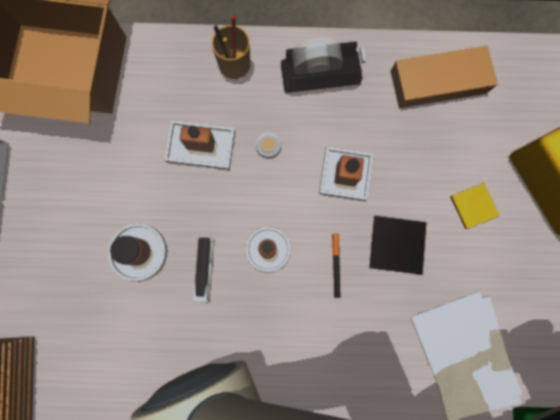

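View pics/sf.png

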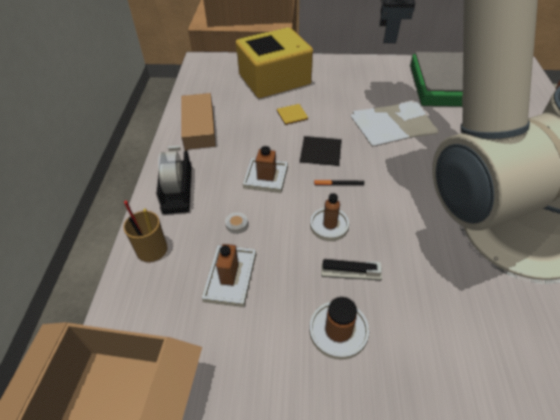

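In both views every piece stands upright in its own tray: jar (137,252), slim bottle (267,250), square bottle (347,170) and flask (200,142). All are within about 4 mm of the tray centres, the tape is still at (268,145) and the arm is clear.

```bash
python3 -c "
from plant import robot, camrig, hand_in
print(hand_in())"
```

```text
the job is handed in; nothing more can be done
None
```

The job is handed in: by the final camera check all four pieces stand upright in their own trays, within about 4 mm of centre, the jar having been parked on the mat on the way and the tape left in place; the hand-in returned no verdict.

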